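Set a young cheese to press

ROBOT

A 6-joint arm with a two-finger parallel gripper is mounted at the origin on the work surface. World frame = base frame: x ahead of the robot, y to its left, z up, the work surface at z = 0. Lengths are in mm, angles in rad, forces in N, time in s.
With the tool pointing down it reaches from about 350 to 875 mm from the base axis. Payload 4.2 kg.
Tool frame: the origin (TCP) lies between the finger pads; the fingertips stand 25 mm ahead of it and the grasp point (between the pads) lies 6 mm ahead of it; z points along the fingers, y is the line along which they close (so a half turn about z gives the same grasp; the last joint's range is limited). The gripper opens to 85 mm and grips with 20 to 120 N. Pads are 22 mm wide; open, the fingers measure 114 mm over their backs; the gripper's body (76 mm by 85 mm) begins 54 mm behind the grasp point. The pads swing forward as they close: fully open they stand 13 mm farther back than shut.
Start: joints at [1.425, 0.385, 0.008, 0, -1.194, -0.259], TCP at [246.113, 574.48, 256.312] pointing down, gripper open.
Joint ranges: [-3.14, 3.14], [-1.21, 2.06], [-1.07, 1.41], [-3.16, 2.05], [-2.99, -0.16], [-3.1, 3.1]. Speed limits (rad/s): [2.79, 2.79, 3.14, 3.14, 3.14, 3.14].

INTERFACE

Orientations are given as a unit quaternion [x, y, z, w].
In Python, from bench import arm gives the robot as it stands.
- The arm moves only by the shell command python3 -m pendant 'ROWS'. ROWS is JSON, a list of rows, each a list of 7 numbers: the shift along the tool's x, y, z in m, then the turn, a rotation vector about the tool's x, y, z in degrees, then the finger opening in m, from 0 to 0.0854. In form: [[x, y, z, wx, wy, wz, fingers], ...]. A call has 1 to 12 rows; each row shifts and turns the commanded pose from where the row before left it, along the tool's axes as they then stand; what a row does not reach is not made up. A row lasts 1/10 s, in which the tool goes at most 50 mm and 8.59 degrees, less where a joint would pass 70% of its speed; a pose out of reach is approached as far as the arm can. A call is refused whole if a number of a shift passes 0.05 or a number of a turn 8.59, either way. A call with a gripper value outside its range is refused whole. The fingers move at their own pace and stop on an object; the grip force is fixed at half the most. Time passes only in rows, so rows that do not move let the fingers close. It gives the time, the measured TCP pose, the force, the opening and the grip force at its end, in the units of the state.
- arm.read_state(): the state, without advancing time (a new reading comes with each control period).
- arm.get_image(name): name is "side" or "top"; returns a dict with "image" (480x640x3 uint8, red, green, blue), "fx", "fy", "cx", "cy" (pixels), "xyz" and "rotation" of the camera in the world. Camera axes: x right, y down, z forward; pixel columns grow to the right and rows downward; lengths in mm; the calibration is good to about 2 mm. A picture is of the moment at which its call begins. There is no depth.
- arm.job_done(): hands the job in; it is judged then, once.
The state is a dict: "clock": time; "joints": joint angles; "joint_vel": joint speeds; "joint_efforts": joint torques, N m; "position": TCP position; "ee_rot": TCP orientation; "contact_force": force on the tool from outside, world axes, zero at the start; "wrist_torque": the same for the moment, N m; "gripper_width": finger opening in mm; "grasp_force": force on a finger pad.
Only numpy, scipy, OpenCV 4.12 (cv2) and the standard library are available. Lean on these libraries where they do the work, as an engineer would, in place of code of your own. Each camera call takes 0.05 s, during which the arm holds its last target. There are 200 camera calls.

TASK

Set the young pale cheese to press: lay it in the middle of the white dish, stand the wooden follower centred on it with its stem up, then thread the ring weights over the stem one after another, the blue one lowest, then the green, then the red on top. Set each thing down gently, without dropping it, let it go before fetching the next, and leave the dark ripe cheese where it lies.

Things in the scene. Friction and masses are not known exactly. Their poses are not given: they have to be found in the camera images.
- dish: round white ceramic draining dish fixed to the table, 104 mm across outside, 13 mm high, its flat inner floor 5 mm above the table and about 92 mm across. Origin: centre of its underside, on the table; z up. The cheese's place is in its middle
- cheese: the young cheese: loose, pale cream, a plain wheel 66 mm across and 40 mm high with slightly rounded edges, about 150 g. Origin: centre of its underside; z up. Firm enough to be gripped across
- follower: the follower: loose, a brown wooden disc 68 mm across and 12 mm thick with an upright round steel stem, 14 mm thick and 60 mm tall, fixed in the middle of its upper face (stem top 72 mm above the underside); about 140 g. Origin: centre of the disc's underside; z up along the stem. Best gripped by the stem
- blue_weight: loose blue-painted iron pressing weight, a flat ring 66 mm across and 24 mm high with a 30 mm through hole, about 490 g; the largest weight. Origin: centre of the hole at the underside; z up along the hole. Round: yaw does not matter; grip it across its outside
- green_weight: loose green-painted iron pressing weight, a flat ring 58 mm across and 24 mm high with a 30 mm through hole, about 360 g; the middle weight. Origin: centre of the hole at the underside; z up along the hole. Round: yaw does not matter; grip it across its outside
- red_weight: loose red-painted iron pressing weight, a flat ring 50 mm across and 24 mm high with a 30 mm through hole, about 230 g; the smallest weight. Origin: centre of the hole at the underside; z up along the hole. Round: yaw does not matter; grip it across its outside
- ripe_cheese: the ripe cheese, to be left alone: loose, dark brown rind, same shape as the young cheese (66 mm across, 40 mm high). Origin: centre of its underside
- steel_dish: a second dish of the same shape in dark steel, empty, fixed to the table, not used. Origin: centre of its underside
Mind the look-alikes: they are no part of the job. Several things look just like the green_weight: the one meant starts farthest to the robot's left.

How it is judged:
By the outcome, as a careful person would: the job done as asked, in the order asked, and still so for the second after the job is handed in, with the robot touching nothing.
It also fails if it takes over 141 s, if anything falls off the work surface, if the arm or the gripper's body presses on something with over 40 N, if the wrist force passes 120 N, or if a joint passes its speed limit or range.

## Working session

There is one attempt and no reset: what is moved stays moved. The work goes in short steps, Python scripts to look and compute and a shell command to move; the robot and the scene stay as the last step left them, time stands still between calls to the robot, and variables do not carry over. Pictures are saved under pics/ and viewed, at most 14 in all, crops included, and the job is handed in when it is done.

```bash
ls; mkdir -p pics; python3 - <<'E'
from bench import arm
import cv2
for n in("top","side"):
    d=arm.get_image(n); cv2.imwrite(f"pics/{n}0.png",d["image"][:,:,::-1]); print({k:v for k,v in d.items() if k!="image"})
print(arm.read_state())
E
```

```text
pics
{'fx': 602.3697552386315, 'fy': 602.3697552386315, 'cx': 321.65617448225333, 'cy': 245.67642194233775, 'xyz': array([ 471.36467372,   16.38253737, 1038.64507189]), 'rotation': array([-0.7018758 ,  0.71158251, -0.03032725,  0.0100473 ])}
{'fx': 580.074925627083, 'fy': 580.074925627083, 'cx': 318.7474779516999, 'cy': 237.17313810039587, 'xyz': array([ 365.40696383, -804.67259202,  651.84195995]), 'rotation': array([ 0.8916379 , -0.09591179,  0.0531072 , -0.43927486])}
{'clock': 0.1, 'joints': array([ 1.42455980e+00,  3.85476734e-01,  6.76753534e-03, -4.16737707e-04,
       -1.19400442e+00, -2.58587144e-01]), 'joint_vel': array([ 0.00082039, -0.00080197,  0.00495351,  0.00255736,  0.00098085,
       -0.00111267]), 'joint_efforts': array([-4.85779474e-04, -3.93316841e+01,  1.88930029e+01,  4.19792846e+00,
       -2.56248313e-03,  7.12195828e-06]), 'position': array([245.96836768, 574.05351171, 255.33737734]), 'ee_rot': array([ 9.79568649e-01, -2.01107696e-01, -1.39548695e-04,  9.68008515e-04]), 'contact_force': array([-0.20925238, -0.6647596 , -0.4918442 ]), 'wrist_torque': array([ 0.00684548, -0.02953263,  0.02218392]), 'grasp_force': 0.0, 'gripper_width': 85.2625213040719}
```

View pics/top0.png

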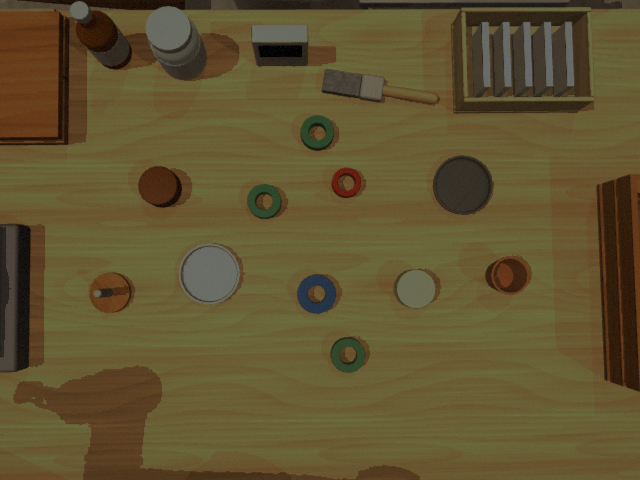

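View pics/side0.png

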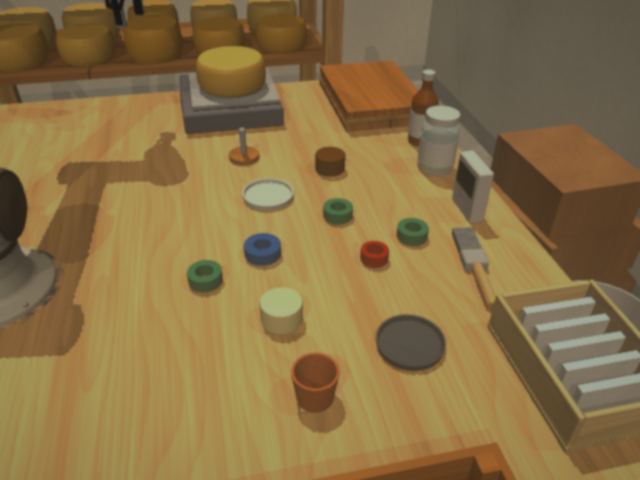

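Top view: robot's left is image left. Young cheese (415,289), white dish (210,273), follower (110,293), blue (317,294), red (346,182). The greens are at (264,201), (317,132) and (348,354), and the leftmost, (264,201), is the one meant. Side view agrees.

```bash
cat > h.py <<'E'
import numpy as np, cv2
from bench import arm
from scipy.spatial.transform import Rotation as R
def ray(d,p):
    v=R.from_quat(d["rotation"]).apply([(p[0]-d["cx"])/d["fx"],(p[1]-d["cy"])/d["fy"],1]); return np.array(d["xyz"]),v
def cast(d,p,z):
    o,v=ray(d,p); return o+v*(z-o[2])/v[2]
def proj(d,P):
    c=R.from_quat(d["rotation"]).inv().apply(np.array(P,float)-d["xyz"]); return np.array([d["cx"]+d["fx"]*c[0]/c[2],d["cy"]+d["fy"]*c[1]/c[2]])
def tri(a,p,b,q):
    o,v=ray(a,p);o2,w=ray(b,q);v/=np.linalg.norm(v);w/=np.linalg.norm(w)
    s=np.linalg.lstsq(np.c_[v,-w],o2-o,rcond=None)[0];A=o+v*s[0];B=o2+w*s[1]
    return (A+B)/2,np.linalg.norm(A-B)
RNG={"green":((65,90,30),(90,255,255)),"blue":((100,110,30),(125,255,255)),"red":((172,150,60),(180,255,255)),"cheese":((22,30,120),(48,110,255)),"white":((0,0,90),(180,75,255)),"follower":((5,150,50),(16,255,255))}
def blob(d,name,near,r=40,show=False):
    """hull of colour blob(s) near a pixel: (bbox-centre via minEnclosing/moments, area, w,h)"""
    hsv=cv2.cvtColor(d["image"],cv2.COLOR_RGB2HSV);m=cv2.inRange(hsv,*map(np.array,RNG[name]))
    k=np.zeros_like(m);cv2.circle(k,tuple(int(x) for x in near),r,255,-1);m&=k
    cs=cv2.findContours(m,cv2.RETR_EXTERNAL,cv2.CHAIN_APPROX_NONE)[0]
    if not cs:return None
    c=cv2.convexHull(max(cs,key=cv2.contourArea));M=cv2.moments(c)
    if M["m00"]==0:return None
    return np.array([M["m10"],M["m01"]])/M["m00"],M["m00"],cv2.boundingRect(c)
E
python3 - <<'E'
from h import *
t=arm.get_image("top");s=arm.get_image("side")
print(cv2.cvtColor(t["image"],cv2.COLOR_RGB2HSV)[[289,273,293,305,202],[415,210,118,317,250]])
print(cv2.cvtColor(t["image"],cv2.COLOR_RGB2HSV)[[320,230],[415,300]])
for n,a,b,h in [("cheese",(415,289),(282,311),40),("white",(210,273),(268,194),13),("blue",(317,294),(262,249),24),("green",(264,201),(338,211),24),("red",(346,182),(375,254),24),("follower",(110,293),(244,155),12),("green",(317,132),(412,232),24),("green",(348,354),(205,276),24)]:
    A=blob(t,n,a,36);B=blob(s,n,b,36)
    if A is None or B is None: print(n,A,B);continue
    C=cast(t,A[0],h/2);S=cast(s,B[0],h/2);print(n,A[0].round(1),A[2],"top",C.round(1),"diam",(A[2][2]*(1038-h)/602).__round__(1),"side",S.round(1),B[2],"tri",[np.round(q,1) for q in tri(t,A[0],s,B[0])])
E
```

```text
[[ 32  64 108]
 [ 39  16 109]
 [ 14 188  72]
 [105 129  71]
 [ 57  98  73]]
[[ 25 119 105]
 [ 28 115 106]]
cheese None (array([280.62649615, 301.99803246]), 1016.5, (260, 287, 43, 31))
white [208.8 273.4] (179, 243, 61, 61) top [485.4 179.4   6.5] diam 103.9 side [485.7 179.4   6.5] (243, 179, 50, 30) tri [array([485.5, 179.4,   6.5]), np.float64(0.3)]
blue (array([316.21794262, 293.82295134]), 1051.5, (298, 276, 37, 37)) None
green None None
red None None
follower [111.5 292.2] (89, 273, 46, 40) top [455.9 343.4   6. ] diam 78.4 side [456.6 344.    6. ] (229, 147, 30, 18) tri [array([456.2, 343.2,   6.5]), np.float64(0.6)]
green None None
green None None
```

```bash
sed -i 's/^RNG=.*/RNG={"green":((45,60,20),(95,255,255)),"blue":((98,70,20),(130,255,255)),"red":((170,120,30),(180,255,255)),"cheese":((24,20,60),(48,95,255)),"white":((0,0,70),(180,75,255)),"follower":((5,150,50),(16,255,255))}/' h.py
python3 - <<'E'
from h import *
t=arm.get_image("top");s=arm.get_image("side")
H=cv2.cvtColor(s["image"],cv2.COLOR_RGB2HSV);T=cv2.cvtColor(t["image"],cv2.COLOR_RGB2HSV)
print("side cheese top,side,table;blue;green;red",H[[300,320,330,240,203,246],[280,280,330,250,330,368]].tolist())
print("top red",T[[170,182,193],[346,335,346]].tolist(), "stem row",T[293,86:134].tolist())
for n,a,b,h in [("cheese",(415,289),(282,311),40),("white",(210,273),(268,194),13),("blue",(317,294),(262,249),24),("green",(264,201),(338,211),24),("red",(346,182),(375,254),24),("follower",(110,293),(244,155),12),("green",(317,132),(412,232),24),("green",(348,354),(205,276),24)]:
    A=blob(t,n,a,32);B=blob(s,n,b,32)
    if A is None or B is None: print(n,A,B);continue
    C=cast(t,A[0],h/2);S=cast(s,B[0],h/2);print(n,A[0].round(1),A[2],"top",C.round(1),"diam",(A[2][2]*(1038-h)/602).__round__(1),"side",S.round(1),B[2],"tri",[np.round(q,1) for q in tri(t,A[0],s,B[0])])
E
```

```text
side cheese top,side,table;blue;green;red [[34, 80, 179], [21, 118, 141], [23, 125, 173], [108, 106, 113], [53, 93, 104], [8, 187, 109]]
top red [[4, 224, 106], [4, 245, 101], [4, 217, 106]] stem row [[26, 116, 108], [26, 120, 104], [22, 132, 106], [17, 157, 101], [14, 182, 98], [13, 178, 103], [13, 191, 104], [16, 107, 105], [22, 55, 106], [28, 44, 104], [28, 43, 106], [28, 41, 106], [22, 47, 104], [19, 58, 105], [20, 61, 101], [21, 68, 60], [21, 96, 37], [17, 87, 41], [19, 87, 41], [17, 60, 38], [21, 124, 39], [18, 83, 40], [13, 100, 41], [21, 97, 42], [16, 89, 43], [23, 81, 38], [18, 136, 43], [14, 190, 67], [13, 180, 75], [15, 196, 74], [13, 186, 74], [13, 186, 74], [15, 201, 71], [14, 186, 74], [14, 206, 73], [13, 188, 76], [13, 182, 77], [15, 199, 77], [14, 187, 79], [13, 172, 80], [15, 173, 100], [15, 183, 102], [15, 171, 103], [14, 168, 73], [12, 181, 52], [15, 165, 74], [15, 155, 89], [14, 159, 90]]
cheese [415.7 288.6] (397, 270, 38, 38) top [ 454.6 -171.7   20. ] diam 63.0 side [ 456.6 -151.9   20. ] (260, 288, 42, 29) tri [array([ 454.6, -168.6,   36.2]), np.float64(0.5)]
[... 330 characters left out ...]
64(0.1)]
green [263.7 200.8] (247, 185, 34, 33) top [608.1  84.5  12. ] diam 57.3 side [610.9  94.6  12. ] (325, 199, 27, 17) tri [array([607.5,  83.9,  19.6]), np.float64(0.9)]
red None None
follower [111.5 292.2] (89, 273, 46, 40) top [455.9 343.4   6. ] diam 78.4 side [456.7 344.1   6. ] (229, 147, 30, 18) tri [array([456.3, 343.2,   6.5]), np.float64(0.7)]
green [317.  132.1] (301, 116, 33, 34) top [726.4  -8.3  12. ] diam 55.6 side [730.8   1.2  12. ] (399, 219, 29, 18) tri [array([725.5,  -8.3,  19.5]), np.float64(1.9)]
green [347.7 354.7] (331, 338, 34, 34) top [344.5 -54.8  12. ] diam 57.3 side [344.3 -45.4  12. ] (188, 261, 33, 23) tri [array([345. , -54.3,  19.4]), np.float64(0.9)]
```

```bash
sed -i 's/"red":((170,120,30),(180,255,255))/"red":((0,175,60),(9,255,255)),"stem":((15,0,85),(60,75,255))/; s/"follower":((5,150,50)/"follower":((5,140,40)/' h.py
python3 - <<'E'
from h import *
t=arm.get_image("top");s=arm.get_image("side")
for n,a,b,h,r in [("red",(346,182),(375,254),24,26),("cheese",(415,289),(282,311),40,30),("blue",(317,294),(262,249),24,30),("green",(264,201),(338,211),24,30),("stem",(97,293),(242,135),72,9)]:
    A=blob(t,n,a,r);B=blob(s,n,b,r); print(n,A,B)
    if A is None:continue
    print(n,cast(t,A[0],h).round(1))
# follower disc circle: fit edge of disc by hough on crop
g=cv2.resize(t["image"][260:330,75:150],None,fx=8,fy=8,interpolation=cv2.INTER_CUBIC);cv2.imwrite("pics/fol.png",g[:,:,::-1])
E
```

```text
red (array([346.18115942, 181.79575953]), 621.0, (332, 168, 29, 29)) (array([374.44229529, 253.12830432]), 517.0, (361, 241, 27, 26))
red [637.4 -56.5  24. ]
cheese (array([415.66998943, 288.55595831]), 1103.5, (397, 270, 38, 38)) (array([280.50053996, 301.99640029]), 926.0, (260, 288, 42, 29))
cheese [ 454.9 -167.9   40. ]
blue (array([316.21857425, 293.60252318]), 1096.5, (298, 275, 38, 38)) (array([261.80807226, 244.96246119]), 590.5, (245, 234, 35, 23))
blue [448.7  -2.9  24. ]
green (array([263.70588235, 200.95137255]), 850.0, (247, 185, 34, 34)) (array([337.77567829, 207.13614341]), 344.0, (325, 199, 27, 17))
green [606.2  83.7  24. ]
stem (array([ 96.89417989, 293.10582011]), 31.5, (94, 290, 7, 7)) (array([241.64876957, 134.31319911]), 74.5, (238, 127, 7, 18))
stem [455.8 345.5  72. ]
```

View pics/fol.png

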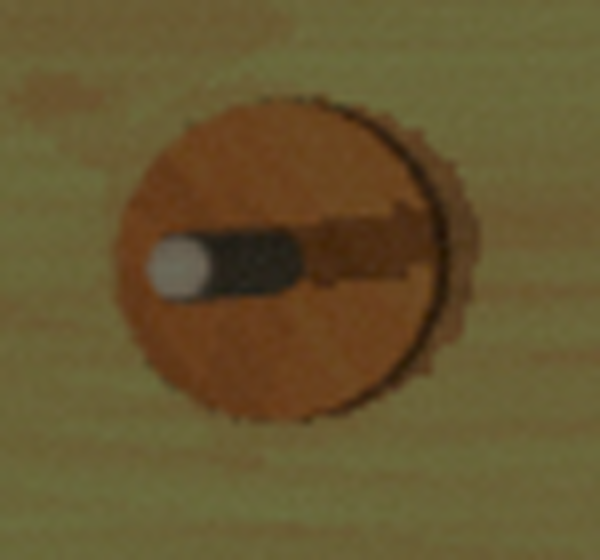

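```bash
cat > to.py <<'E'
import sys
from h import *
s=arm.read_state();q=R.from_quat(s["ee_rot"]);T=np.array(list(map(float,sys.argv[1:4])))
e=(q.inv()*R.from_matrix(np.diag([1.,-1,-1]))).as_rotvec(degrees=True)
print("t",round(s["clock"],1),"pos",s["position"].round(1),"tool delta mm",q.inv().apply(T-s["position"]).round(1),"rot",e.round(2),"F",s["contact_force"].round(1),"w",round(s["gripper_width"],1),"j6",s["joints"][5].round(2))
E
python3 -m pendant '[[0,0,0,0,0,-7.7,0.085],[0,0,0,0,0,-7.7,0.085],[0,0,0,0,0,-7.7,0.085],[0.0125,0.045,0,0,0,0,0.085],[0.0125,0.045,0,0,0,0,0.085],[0.0125,0.045,0,0,0,0,0.085],[0.0125,0.045,0,0,0,0,0.085],[0.0125,0.045,0,0,0,0,0.085],[0.0125,0.045,0,0,0,0,0.085],[0.0125,0.045,0,0,0,0,0.085],[0.0125,0.045,0,0,0,0,0.085],[0,0,0,0,0,0,0.085]]'; python3 to.py 454.9 -167.9 36
```

```text
clock: 1.6
position: [345.5, 210.1, 256.5]
ee_rot: [1.0, -0.004, -0.0, 0.0]
contact_force: [-1.0, 0.2, -0.7]
gripper_width: 85.3
grasp_force: 0.0
t 1.6 pos [345.5 210.1 256.5] tool delta mm [112.2 377.1 220.5] rot [ 0.01  0.03 -0.4 ] F [-1.   0.2 -0.7] w 85.3 j6 0.61
```

```bash
python3 -m pendant '[[0.011,0.0377,0,0,0,0,0.085],[0.011,0.0377,0,0,0,0,0.085],[0.011,0.0377,0.01,0,0,0,0.085],[0.011,0.0377,0.01,0,0,0,0.085],[0.011,0.0377,0.01,0,0,0,0.085],[0.011,0.0377,0.01,0,0,0,0.085],[0.011,0.0377,0.01,0,0,0,0.085],[0.011,0.0377,0.01,0,0,0,0.085],[0.011,0.0377,0.02,0,0,0,0.085],[0.012,0.0377,0.02,0,0,-0.4,0.085],[0,0,0.02,0,0,0,0.085],[0,0,0,0,0,0,0.085]]'; python3 to.py 454.9 -167.9 36
```

```text
clock: 2.8
position: [454.4, -163.4, 133.6]
ee_rot: [1.0, 0.001, -0.003, -0.0]
contact_force: [0.2, -0.1, 0.0]
gripper_width: 84.9
grasp_force: 0.0
t 2.8 pos [ 454.4 -163.4  133.6] tool delta mm [ 1.1  4.5 97.6] rot [-0.04  0.37  0.15] F [ 0.2 -0.1  0. ] w 84.9 j6 1.58
```

```bash
python3 -m pendant '[[0,0.003,0.02,0,0,0,0.085],[0,0,0.02,0,0,0,0.085],[0,0,0.02,0,0,0,0.085],[0,0,0.02,0,0,0,0.085],[0,0,0.01,0,0,0,0.085],[0,0,0,0,0,0,0.085],[0,0,0,0,0,0,0.085]]'; python3 to.py 454.9 -167.9 36
```

```text
clock: 3.5
position: [456.9, -165.5, 47.3]
ee_rot: [1.0, 0.003, 0.001, 0.0]
contact_force: [-0.5, 0.2, 0.0]
gripper_width: 85.3
grasp_force: 0.0
t 3.5 pos [ 456.9 -165.5   47.3] tool delta mm [-2.   2.4 11.2] rot [ 0.02 -0.09  0.38] F [-0.5  0.2  0. ] w 85.3 j6 1.59
```

```bash
python3 -m pendant '[[-0.002,0.0025,0.006,0,0,0,0.085],[0,0,0.005,0,0,0,0.085],[0,0,0,0,0,0,0.085],[0,0,0,0,0,0,0.06],[0,0,0,0,0,0,0.05],[0,0,0,0,0,0,0.05],[0,0,0,0,0,0,0.05],[0,0,0,0,0,0,0.05]]'; python3 to.py 454.9 -167.9 36
```

```text
clock: 4.3
position: [454.2, -168.5, 36.2]
ee_rot: [1.0, 0.003, 0.0, 0.0]
contact_force: [-1.0, 0.0, 5.5]
gripper_width: 64.1
grasp_force: 65.4
t 4.3 pos [ 454.2 -168.5   36.2] tool delta mm [ 0.7 -0.6  0.2] rot [ 0.02 -0.04  0.33] F [-1.   0.   5.5] w 64.1 j6 1.59
```

```bash
python3 -m pendant '[[0,0,-0.01,0,0,0,0.05],[0,0,-0.02,0,0,0,0.05],[0,0,-0.03,0,0,0,0.05],[0,0,-0.03,0,0,0,0.05],[0,0,-0.03,0,0,0,0.05],[0,0,0,0,0,0,0.05],[0,0,0,0,0,0,0.05]]'; python3 to.py 485.4 179.4 160
python3 - <<'E'
from h import *
s=arm.get_image("side");t=arm.get_image("top")
a=proj(s,arm.read_state()["position"]).astype(int);b=proj(t,arm.read_state()["position"]).astype(int)
print(a,b)
c=lambda d,p:cv2.resize(d["image"][max(p[1]-75,0):p[1]+75,max(p[0]-75,0):p[0]+75],(400,400))
cv2.imwrite("pics/c1.png",np.hstack([c(s,a),c(t,b)])[:,:,::-1])
E
```

```text
clock: 5.0
position: [453.8, -168.2, 156.0]
ee_rot: [1.0, 0.002, 0.001, -0.0]
contact_force: [0.4, -0.2, -2.8]
gripper_width: 64.0
grasp_force: 66.5
t 5.0 pos [ 453.8 -168.2  156. ] tool delta mm [  33.3 -347.5   -3.8] rot [-0.03 -0.09  0.28] F [ 0.4 -0.2 -2.8] w 64.0 j6 1.59
[276 240] [430 290]
```

View pics/c1.png

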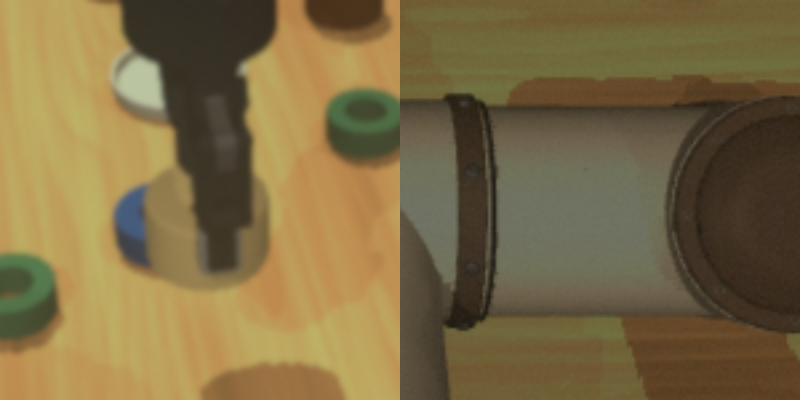

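Side crop shows the pale cheese held upright, fingertips about 11 mm above its underside (enough to clear the dish rim). Carrying on.

```bash
python3 -m pendant '[[0.003,-0.015,0,0,0,0,0.05],[0.003,-0.03,0,0,0,0,0.05],[0.003,-0.04,0,0,0,0,0.05],[0.003,-0.04,0,0,0,0,0.05],[0.003,-0.04,0,0,0,0,0.05],[0.003,-0.04,0,0,0,0,0.05],[0.003,-0.04,0,0,0,0,0.05],[0.003,-0.04,0,0,0,0,0.05],[0.003,-0.03,0,0,0,0,0.05],[0.003,-0.02,0,0,0,0,0.05],[0.001,-0.012,0,0,0,0,0.05],[0,0,0,0,0,0,0.05]]'; python3 to.py 484.8 179.4 41
```

```text
clock: 6.3
position: [483.0, 179.3, 154.6]
ee_rot: [1.0, 0.003, -0.001, 0.0]
contact_force: [0.1, 0.1, -2.2]
gripper_width: 64.0
grasp_force: 66.5
t 6.3 pos [483.  179.3 154.6] tool delta mm [ 1.900e+00 -1.000e-01  1.135e+02] rot [0.05 0.07 0.37] F [ 0.1  0.1 -2.2] w 64.0 j6 0.91
```

```bash
python3 -m pendant '[[0.002,0,0.02,0,0,0,0.05],[0,0,0.03,0,0,0,0.05],[0,0,0.03,0,0,0,0.05],[0,0,0.02,0,0,0,0.05],[0,0,0.005,0,0,0,0.05],[0,0,0,0,0,0,0.05],[0,0,0,0,0,0,0.05],[0,0,0,0,0,0,0.05]]'; python3 to.py 484.8 179.4 41
```

```text
clock: 7.1
position: [485.9, 179.0, 51.6]
ee_rot: [1.0, 0.003, 0.001, -0.001]
contact_force: [0.5, -0.5, -1.3]
gripper_width: 63.9
grasp_force: 66.5
t 7.1 pos [485.9 179.   51.6] tool delta mm [-1.1 -0.3 10.6] rot [-0.09 -0.13  0.3 ] F [ 0.5 -0.5 -1.3] w 63.9 j6 0.91
```

```bash
python3 -m pendant '[[-0.001,0,0.004,0,0,0,0.05],[0,0,0.003,0,0,0,0.05],[0,0,0.0015,0,0,0,0.05],[0,0,0,0,0,0,0.05],[0,0,0,0,0,0,0.05]]'; python3 to.py 484.8 179.4 41;python3 -m pendant '[[0,0,0.001,0,0,0,0.05],[0,0,0,0,0,0,0.05]]';  python3 to.py 484.8 179.4 41
```

```text
clock: 7.6
position: [484.1, 178.8, 41.7]
ee_rot: [1.0, 0.003, -0.0, 0.0]
contact_force: [0.4, 0.1, -2.3]
gripper_width: 63.8
grasp_force: 66.5
t 7.6 pos [484.1 178.8  41.7] tool delta mm [ 0.7 -0.6  0.7] rot [0.01 0.01 0.31] F [ 0.4  0.1 -2.3] w 63.8 j6 0.91
clock: 7.8
position: [484.3, 179.0, 41.3]
ee_rot: [1.0, 0.003, 0.0, -0.0]
contact_force: [-1.0, 0.3, 2.2]
gripper_width: 64.4
grasp_force: 66.9
t 7.8 pos [484.3 179.   41.3] tool delta mm [ 0.5 -0.4  0.3] rot [-0.01 -0.03  0.33] F [-1.   0.3  2.2] w 64.4 j6 0.91
```

```bash
python3 -m pendant '[[0,0,0,0,0,0,0.07],[0,0,0,0,0,0,0.085],[0,0,0,0,0,0,0.085],[0,0,0,0,0,0,0.085],[0,0,-0.01,0,0,0,0.085],[0,0,-0.02,0,0,0,0.085],[0,0,-0.03,0,0,0,0.085],[0,0,-0.03,0,0,0,0.085],[0,0,-0.03,0,0,0,0.085]]'
python3 -m pendant '[[-0.004,-0.02,0,0,0,0,0.05],[-0.004,-0.03,0,0,0,0,0.05],[-0.004,-0.03,0,0,0,0,0.05],[-0.005,-0.03,0,0,0,0,0.05],[-0.005,-0.03,0,0,0,0,0.05],[-0.006,-0.026,0,0,0,0,0.05],[0,0,0,0,0,0,0.05],[0,0,0,0,0,0,0.05]]'; python3 to.py 455.8 345.4 50
python3 - <<'E'
from h import *
t=arm.get_image("top");s=arm.get_image("side")
for d,p in((t,(209,273)),(s,(268,170))):
    A=blob(d,"cheese",p,34);print(A, cast(d,A[0],45).round(1) if A else 0)
c=lambda d,p:cv2.resize(d["image"][max(p[1]-60,0):p[1]+60,max(p[0]-60,0):p[0]+60],(400,400))
cv2.imwrite("pics/c2.png",np.hstack([c(s,(268,180)),c(t,(205,273))])[:,:,::-1])
E
```

```text
clock: 8.7
position: [484.0, 178.7, 162.7]
ee_rot: [1.0, 0.003, 0.0, -0.0]
contact_force: [-0.0, -0.2, -0.1]
gripper_width: 85.1
grasp_force: 0.0
clock: 9.5
position: [454.8, 344.8, 161.1]
ee_rot: [1.0, 0.003, -0.0, 0.0]
contact_force: [0.3, -0.0, -0.9]
gripper_width: 50.1
grasp_force: 0.0
t 9.5 pos [454.8 344.8 161.1] tool delta mm [  1.   -0.6 111.1] rot [0.   0.01 0.37] F [ 0.3 -0.  -0.9] w 50.1 j6 0.64
(array([203.12839975, 249.07779886]), 263.5, (184, 243, 41, 15)) [524.9 182.4  45. ]
(array([289.2892562 , 189.62258953]), 60.5, (285, 184, 9, 12)) [521.2 124.7  45. ]
```

View pics/c2.png

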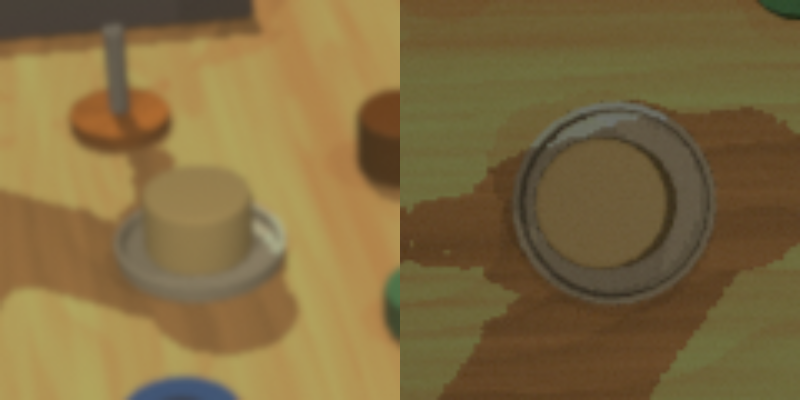

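The cheese sits flat in the dish: its top circle is at about (205.3,273.5) in the top view, the dish rim at (208.7,273.2). I'm comparing them at their proper heights.

```bash
python3 - <<'E'
from h import *
t=arm.get_image("top")
print(cast(t,(205.3,273.5),45),cast(t,(208.7,273.2),13))
E
python3 -m pendant '[[0.001,-0.0005,0.02,0,0,0,0.05],[0,0,0.03,0,0,0,0.05],[0,0,0.03,0,0,0,0.05],[0,0,0.02,0,0,0,0.05],[0,0,0.01,0,0,0,0.05],[0,0,0,0,0,0,0.05],[0,0,0,0,0,0,0.05]]';python3 to.py 455.8 345.4 50
```

```text
[484.76589597 178.95601213  45.        ] [485.62333422 178.46407329  13.        ]
clock: 10.35
position: [456.9, 345.3, 51.7]
ee_rot: [1.0, 0.003, 0.001, -0.0]
contact_force: [0.2, 0.8, -0.0]
gripper_width: 50.2
grasp_force: 0.0
t 10.3 pos [456.9 345.3  51.7] tool delta mm [-1.1 -0.1  1.7] rot [-0.06 -0.06  0.3 ] F [ 0.2  0.8 -0. ] w 50.2 j6 0.65
```

```bash
python3 -m pendant '[[-0.001,0,0.001,0,0,0,0.05],[0,0,0,0,0,0,0.03],[0,0,0,0,0,0,0.02],[0,0,0,0,0,0,0.005],[0,0,0,0,0,0,0.005],[0,0,0,0,0,0,0.005],[0,0,0,0,0,0,0.005]]';python3 to.py 455.8 345.4 50
python3 -m pendant '[[0,0,-0.01,0,0,0,0.005],[0,0,-0.02,0,0,0,0.005],[0,0,-0.03,0,0,0,0.005],[0,0,-0.03,0,0,0,0.005],[0,0,-0.03,0,0,0,0.005],[0,0,0,0,0,0,0.005],[0,0,0,0,0,0,0.005]]'
python3 to.py 484.8 179 150
```

```text
clock: 11.05
position: [455.4, 345.5, 50.5]
ee_rot: [1.0, 0.003, 0.0, -0.0]
contact_force: [-2.2, 0.5, 4.9]
gripper_width: 12.6
grasp_force: 58.4
t 11.1 pos [455.4 345.5  50.5] tool delta mm [0.4 0.1 0.5] rot [-0.04 -0.04  0.33] F [-2.2  0.5  4.9] w 12.6 j6 0.64
clock: 11.75
position: [454.9, 345.0, 170.1]
ee_rot: [1.0, 0.002, -0.0, -0.0]
contact_force: [0.1, -0.5, -1.9]
gripper_width: 12.6
grasp_force: 58.5
t 11.8 pos [454.9 345.  170.1] tool delta mm [ 29.1 166.1  20. ] rot [-0.05  0.01  0.28] F [ 0.1 -0.5 -1.9] w 12.6 j6 0.64
```

```bash
python3 -m pendant '[[0.003,0.015,0,0,0,0,0.005],[0.005,0.03,0,0,0,0,0.005],[0.006,0.035,0,0,0,0,0.005],[0.006,0.035,0,0,0,0,0.005],[0.005,0.03,0,0,0,0,0.005],[0.004,0.02,0.01,0,0,0,0.005],[0,0,0.02,0,0,0,0.005],[0,0,0.02,0,0,0,0.005],[0,0,0.01,0,0,0,0.005],[0,0,0,0,0,0,0.005],[0,0,0,0,0,0,0.005],[0,0,0,0,0,0,0.005]]'
python3 to.py 484.6 179 95.5
python3 - <<'E'
from h import *
s=arm.get_image("side")
cv2.imwrite("pics/f1.png",cv2.resize(s["image"][90:240,200:350],(600,600))[:,:,::-1])
E
```

```text
clock: 12.95
position: [485.5, 180.7, 110.5]
ee_rot: [1.0, 0.003, 0.001, -0.0]
contact_force: [-0.1, 0.2, -1.8]
gripper_width: 12.7
grasp_force: 58.6
t 12.9 pos [485.5 180.7 110.5] tool delta mm [-1.   1.7 15. ] rot [-0.04 -0.07  0.33] F [-0.1  0.2 -1.8] w 12.7 j6 0.91
```

View pics/f1.png

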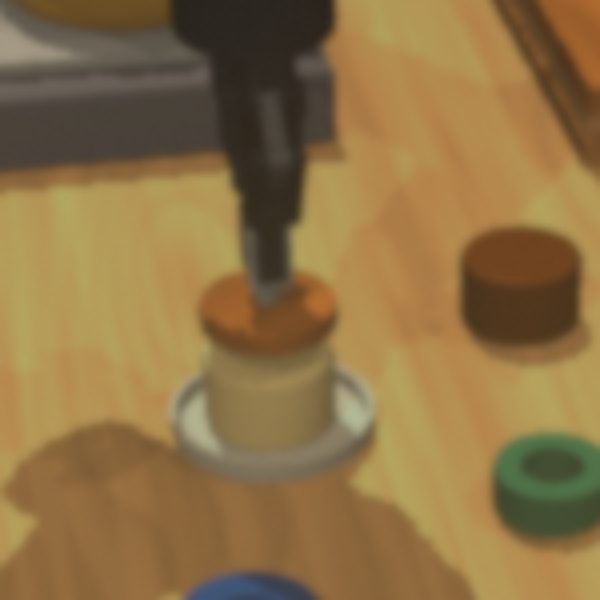

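The follower is held upright just above the cheese: disc centre at about (268,312), cheese at about (270,390), aligned. I'm lowering it.

```bash
python3 -m pendant '[[-0.001,0.0015,0.005,0,0,0,0.005],[0,0,0.004,0,0,0,0.005],[0,0,0.003,0,0,0,0.005],[0,0,0.001,0,0,0,0.005],[0,0,0,0,0,0,0.005],[0,0,0,0,0,0,0.005]]'
python3 to.py 484.6 179 95.5
```

```text
clock: 13.6
position: [484.2, 178.9, 96.8]
ee_rot: [1.0, 0.003, 0.0, -0.0]
contact_force: [-0.3, -0.2, -1.4]
gripper_width: 12.5
grasp_force: 58.6
t 13.6 pos [484.2 178.9  96.8] tool delta mm [ 0.4 -0.1  1.3] rot [-0.   -0.01  0.31] F [-0.3 -0.2 -1.4] w 12.5 j6 0.91
```

```bash
python3 -m pendant '[[0,0,0.001,0,0,0,0.005],[0,0,0,0,0,0,0.005],[0,0,0,0,0,0,0.005]]'
python3 -m pendant '[[0,0,0.0005,0,0,0,0.005],[0,0,0,0,0,0,0.005]]'
```

```text
clock: 13.9
position: [484.1, 178.8, 95.8]
ee_rot: [1.0, 0.003, 0.0, -0.0]
contact_force: [0.4, 0.3, -1.7]
gripper_width: 12.3
grasp_force: 58.4
clock: 14.1
position: [484.2, 178.9, 95.5]
ee_rot: [1.0, 0.003, 0.0, -0.0]
contact_force: [-1.1, -1.3, 0.7]
gripper_width: 12.1
grasp_force: 58.5
```

```bash
python3 -m pendant '[[0,0,0.0003,0,0,0,0.005],[0,0,0,0,0,0,0.02],[0,0,0,0,0,0,0.03],[0,0,0,0,0,0,0.05],[0,0,0,0,0,0,0.05],[0,0,-0.01,0,0,0,0.05],[0,0,-0.02,0,0,0,0.05],[0,0,-0.03,0,0,0,0.06],[0,0,-0.03,0,0,0,0.085],[0,0,0,0,0,0,0.085]]'
python3 -m pendant '[[-0.002,0.02,0,0,0,0,0.085],[-0.003,0.03,0,0,0,0,0.085],[-0.004,0.03,0,0,0,0,0.085],[-0.005,0.03,0,0,0,0,0.085],[-0.005,0.03,0,0,0,0,0.085],[-0.006,0.03,0.02,0,0,0,0.085],[-0.01,0.012,0.04,0,0,0,0.085],[0,0,0.03,0,0,0,0.085],[0,0,0,0,0,0,0.085],[0,0,0,0,0,0,0.085]]'; python3 to.py 448.7 -2.9 26
python3 - <<'E'
from h import *
t=arm.get_image("top")
s=arm.get_image("side")
a=cv2.resize(s["image"][90:240,200:350],(400,400));b=cv2.resize(t["image"][213:333,145:265],(400,400))
cv2.imwrite("pics/f2.png",np.hstack([a,b])[:,:,::-1])
A=blob(t,"stem",proj(t,[484.5,179,117]),8);print(A,A and cast(t,A[0],117))
E
```

```text
clock: 15.1
position: [486.5, 180.2, 190.2]
ee_rot: [1.0, 0.003, 0.005, -0.003]
contact_force: [0.4, 0.5, 0.0]
gripper_width: 84.3
grasp_force: 0.0
clock: 16.1
position: [450.6, -3.3, 95.5]
ee_rot: [1.0, 0.003, 0.0, 0.0]
contact_force: [0.7, 0.2, 0.9]
gripper_width: 85.1
grasp_force: 0.0
t 16.1 pos [450.6  -3.3  95.5] tool delta mm [-1.9 -0.4 69.5] rot [ 0.03 -0.01  0.35] F [0.7 0.2 0.9] w 85.1 j6 1.22
(array([197.18518519, 272.98148148]), 36.0, (194, 270, 8, 7)) [484.7570554  179.44678292 117.        ]
```

View pics/f2.png

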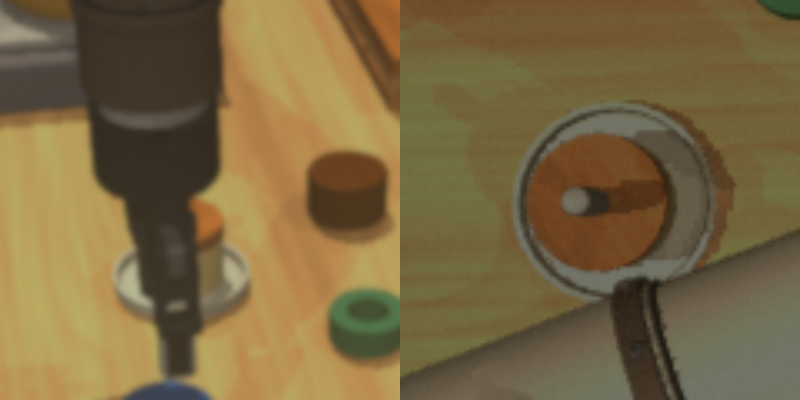

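Top crop shows the follower seated upright on the cheese, stem tip at (197,273), i.e. (484.8,179.4) mm. Now the blue weight.

```bash
python3 -m pendant '[[-0.0015,0,0.02,0,0,0,0.085],[0,0,0.02,0,0,0,0.085],[0,0,0.015,0,0,0,0.085],[0,0,0.005,0,0,0,0.085],[0,0,0,0,0,0,0.085],[0,0,0,0,0,0,0.085]]';python3 to.py 448.7 -2.9 26
```

```text
clock: 16.8
position: [449.6, -2.9, 36.1]
ee_rot: [1.0, 0.003, 0.001, -0.0]
contact_force: [0.2, 0.0, -0.3]
gripper_width: 84.6
grasp_force: 0.0
t 16.8 pos [449.6  -2.9  36.1] tool delta mm [-0.9 -0.  10.1] rot [-0.04 -0.13  0.34] F [ 0.2  0.  -0.3] w 84.6 j6 1.22
```

```bash
python3 -m pendant '[[-0.001,0,0.004,0,0,0,0.085],[0,0,0.004,0,0,0,0.085],[0,0,0,0,0,0,0.085],[0,0,0,0,0,0,0.07],[0,0,0,0,0,0,0.05],[0,0,0,0,0,0,0.05],[0,0,0,0,0,0,0.05],[0,0,0,0,0,0,0.05]]';python3 to.py 448.7 -2.9 26
python3 -m pendant '[[0,0,-0.005,0,0,0,0.05],[0,0,-0.02,0,0,0,0.05],[0,0,-0.03,0,0,0,0.05],[0,0,-0.03,0,0,0,0.05],[0,0,-0.03,0,0,0,0.05],[0,0,-0.03,0,0,0,0.05],[0,0,-0.02,0,0,0,0.05],[0,0,0,0,0,0,0.05],[0,0,0,0,0,0,0.05]]'
python3 to.py 484.8 179.4 200
```

```text
clock: 17.6
position: [447.6, -3.7, 27.9]
ee_rot: [1.0, 0.003, 0.0, 0.0]
contact_force: [-2.1, -2.2, 8.5]
gripper_width: 64.7
grasp_force: 63.6
t 17.6 pos [447.6  -3.7  27.9] tool delta mm [ 1.1 -0.8  1.9] rot [ 0.02 -0.    0.3 ] F [-2.1 -2.2  8.5] w 64.7 j6 1.22
clock: 18.5
position: [446.3, -3.5, 190.9]
ee_rot: [1.0, 0.002, -0.001, -0.0]
contact_force: [0.3, 0.5, -4.6]
gripper_width: 64.3
grasp_force: 68.2
t 18.5 pos [446.3  -3.5 190.9] tool delta mm [  39.3 -182.7   -9.1] rot [-0.02  0.12  0.26] F [ 0.3  0.5 -4.6] w 64.3 j6 1.22
```

```bash
python3 -m pendant '[[0.003,-0.012,0,0,0,0,0.05],[0.005,-0.025,0,0,0,0,0.05],[0.006,-0.03,0,0,0,0,0.05],[0.006,-0.03,0,0,0,0,0.05],[0.006,-0.03,0,0,0,0,0.05],[0.006,-0.028,0,0,0,0,0.05],[0.0045,-0.02,0,0,0,0,0.05],[0.001,-0.008,0,0,0,0,0.05],[0,0,0,0,0,0,0.05],[0,0,0,0,0,0,0.05],[0,0,0,0,0,0,0.05]]';python3 to.py 483.8 179.4 85
python3 - <<'E'
from h import *
s=arm.get_image("side")
cv2.imwrite("pics/b1.png",cv2.resize(s["image"][60:210,200:350],(500,500))[:,:,::-1])
print(proj(s,[484.8,179.4,117]),proj(s,[484.8,179.4,165]))
E
```

```text
clock: 19.6
position: [483.6, 178.7, 191.8]
ee_rot: [1.0, 0.002, -0.0, 0.0]
contact_force: [0.1, 0.4, -4.6]
gripper_width: 64.3
grasp_force: 68.2
t 19.6 pos [483.6 178.7 191.8] tool delta mm [  0.3  -0.7 106.8] rot [0.03 0.05 0.24] F [ 0.1  0.4 -4.6] w 64.3 j6 0.91
[264.65431459 144.67399224] [263.45900365 121.68093054]
```

View pics/b1.png

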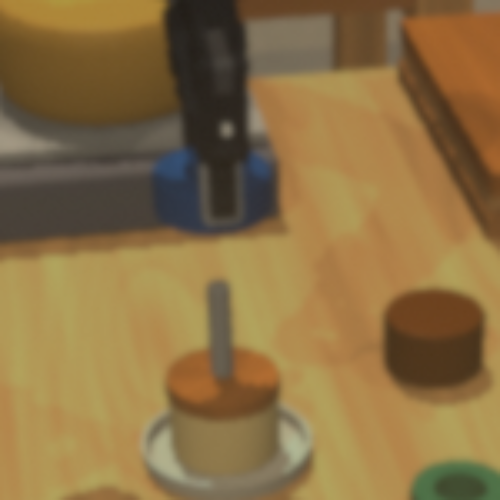

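The blue ring is level, centre at crop x≈215, right over the stem (x≈219 at its tip). The lean of the view accounts for the difference. Lowering.

```bash
python3 -m pendant '[[0,-0.0005,0.01,0,0,0,0.05],[0,0,0.02,0,0,0,0.05],[0,0,0.02,0,0,0,0.05],[0,0,0.02,0,0,0,0.05],[0,0,0.015,0,0,0,0.05],[0,0,0.008,0,0,0,0.05],[0,0,0.002,0,0,0,0.05],[0,0,0,0,0,0,0.05],[0,0,0,0,0,0,0.05]]';python3 to.py 483.8 179.4 85
```

```text
clock: 20.55
position: [484.7, 180.6, 97.8]
ee_rot: [1.0, 0.003, 0.001, -0.0]
contact_force: [-1.2, -0.1, -4.3]
gripper_width: 64.3
grasp_force: 68.2
t 20.6 pos [484.7 180.6  97.8] tool delta mm [-0.9  1.2 12.8] rot [-0.06 -0.09  0.31] F [-1.2 -0.1 -4.3] w 64.3 j6 0.91
```

```bash
python3 -m pendant '[[-0.001,0.0005,0.004,0,0,0,0.05],[0,0,0.003,0,0,0,0.05],[0,0,0.002,0,0,0,0.05],[0,0,0.001,0,0,0,0.05],[0,0,0,0,0,0,0.05],[0,0,0,0,0,0,0.05]]';python3 to.py 483.8 179.4 85; python3 -m pendant '[[0,0,0.0005,0,0,0,0.05],[0,0,0,0,0,0,0.05]]'
```

```text
clock: 21.15
position: [483.2, 179.9, 87.0]
ee_rot: [1.0, 0.003, 0.0, -0.0]
contact_force: [0.6, 0.7, -4.4]
gripper_width: 64.5
grasp_force: 68.2
t 21.1 pos [483.2 179.9  87. ] tool delta mm [0.6 0.5 2. ] rot [-0.   -0.01  0.31] F [ 0.6  0.7 -4.4] w 64.5 j6 0.9
clock: 21.35
position: [483.1, 179.8, 86.5]
ee_rot: [1.0, 0.003, 0.0, -0.0]
contact_force: [-0.0, -0.4, -4.2]
gripper_width: 64.2
grasp_force: 68.2
```

```bash
python3 -m pendant '[[0.0005,0,0.0008,0,0,0,0.05],[0,0,0,0,0,0,0.05],[0,0,0,0,0,0,0.05]]'; python3 -m pendant '[[0,0,0.0005,0,0,0,0.05],[0,0,0,0,0,0,0.05]]'
```

```text
clock: 21.65
position: [483.6, 179.8, 85.7]
ee_rot: [1.0, 0.003, -0.0, 0.0]
contact_force: [0.5, 0.1, -4.5]
gripper_width: 64.4
grasp_force: 68.2
clock: 21.85
position: [483.6, 179.8, 85.2]
ee_rot: [1.0, 0.003, 0.0, -0.0]
contact_force: [0.8, -0.2, -4.9]
gripper_width: 63.8
grasp_force: 68.2
```

```bash
python3 -m pendant '[[0,0,0.0005,0,0,0,0.05],[0,0,0,0,0,0,0.05]]'; python3 -m pendant '[[0,0,0.0005,0,0,0,0.05],[0,0,0,0,0,0,0.05]]'; python3 -m pendant '[[0,0,0.0005,0,0,0,0.05],[0,0,0,0,0,0,0.05]]'
```

```text
clock: 22.05
position: [483.6, 179.8, 85.1]
ee_rot: [1.0, 0.003, 0.0, 0.0]
contact_force: [-1.0, 0.2, -0.7]
gripper_width: 64.4
grasp_force: 68.6
clock: 22.25
position: [483.7, 179.8, 85.1]
ee_rot: [1.0, 0.003, 0.0, 0.0]
contact_force: [-3.2, -0.9, 4.9]
gripper_width: 64.1
grasp_force: 69.1
clock: 22.45
position: [483.7, 179.8, 85.0]
ee_rot: [1.0, 0.003, 0.0, 0.0]
contact_force: [-3.0, -0.5, 8.8]
gripper_width: 64.4
grasp_force: 69.5
```

```bash
python3 -m pendant '[[0,0,0,0,0,0,0.07],[0,0,0,0,0,0,0.085],[0,0,0,0,0,0,0.085],[0,0,0,0,0,0,0.085],[0,0,-0.01,0,0,0,0.085],[0,0,-0.02,0,0,0,0.085],[0,0,-0.03,0,0,0,0.085],[0,0,-0.03,0,0,0,0.085],[0,0,-0.02,0,0,0,0.085],[0,0,0,0,0,0,0.085]]'
python3 -m pendant '[[0.015,0.01,0,0,0,0,0.085],[0.025,0.02,0,0,0,0,0.085],[0.03,0.025,0,0,0,0,0.085],[0.03,0.025,0.01,0,0,0,0.085],[0.022,0.016,0.03,0,0,0,0.085],[0,0,0.03,0,0,0,0.085],[0,0,0.03,0,0,0,0.085],[0,0,0,0,0,0,0.085],[0,0,0,0,0,0,0.085]]'; python3 to.py 606.2 83.7 28
python3 - <<'E'
from h import *
t=arm.get_image("top")
s=arm.get_image("side")
a=cv2.resize(s["image"][90:240,200:350],(400,400));b=cv2.resize(t["image"][153:333,145:325],(400,400))
cv2.imwrite("pics/b2.png",np.hstack([a,b])[:,:,::-1])
A=blob(t,"blue",(202,273),30);print(A,A and cast(t,A[0],81))
E
```

```text
clock: 23.45
position: [485.3, 180.8, 197.8]
ee_rot: [1.0, 0.003, 0.004, -0.002]
contact_force: [0.7, 0.4, 0.1]
gripper_width: 84.9
grasp_force: 0.0
clock: 24.35
position: [606.1, 84.3, 93.6]
ee_rot: [1.0, 0.003, -0.001, 0.001]
contact_force: [0.5, 0.8, 0.2]
gripper_width: 84.8
grasp_force: 0.0
t 24.4 pos [606.1  84.3  93.6] tool delta mm [ 0.2  0.5 65.6] rot [0.06 0.06 0.34] F [0.5 0.8 0.2] w 84.8 j6 1.17
(array([200.47786002, 273.34489027]), 1283.5, (180, 254, 42, 40)) [484.63304551 180.64437963  81.        ]
```

View pics/b2.png

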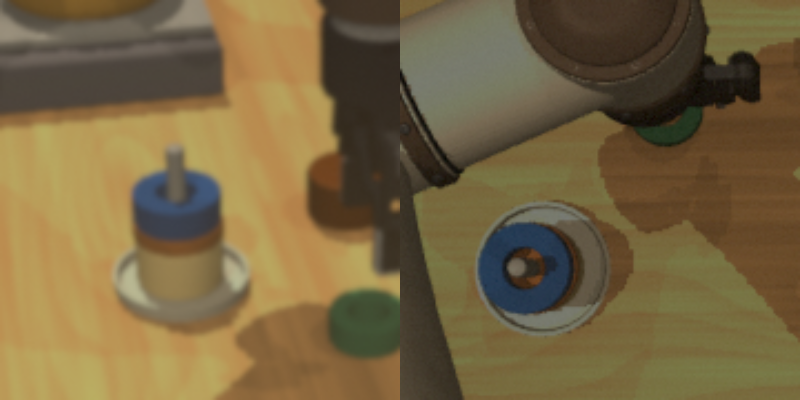

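The blue ring lies flat on the follower, threaded: centre at (200.5,273.3), i.e. (484.6,180.6) mm. Next is the green.

```bash
python3 -m pendant '[[0,0.0005,0.02,0,0,0,0.085],[0,0,0.02,0,0,0,0.085],[0,0,0.013,0,0,0,0.085],[0,0,0.005,0,0,0,0.085],[0,0,0,0,0,0,0.085],[0,0,0,0,0,0,0.085]]';python3 to.py 606.2 83.7 28
```

```text
clock: 25.05
position: [606.8, 84.3, 36.8]
ee_rot: [1.0, 0.003, 0.001, -0.0]
contact_force: [0.1, 0.1, 0.5]
gripper_width: 85.1
grasp_force: 0.0
t 25.1 pos [606.8  84.3  36.8] tool delta mm [-0.7  0.6  8.8] rot [-0.03 -0.11  0.34] F [0.1 0.1 0.5] w 85.1 j6 1.17
```

```bash
python3 -m pendant '[[0,0,0.004,0,0,0,0.085],[-0.0005,0.0005,0.0025,0,0,0,0.085],[0,0,0,0,0,0,0.085],[0,0,0,0,0,0,0.07],[0,0,0,0,0,0,0.045],[0,0,0,0,0,0,0.045],[0,0,0,0,0,0,0.045],[0,0,0,0,0,0,0.045],[0,0,0,0,0,0,0.045]]';python3 to.py 606.2 83.7 30
python3 -m pendant '[[0,0,-0.005,0,0,0,0.045],[0,0,-0.02,0,0,0,0.045],[0,0,-0.03,0,0,0,0.045],[0,0,-0.03,0,0,0,0.045],[0,0,-0.03,0,0,0,0.045],[0,0,-0.03,0,0,0,0.045],[0,0,-0.02,0,0,0,0.045],[0,0,0,0,0,0,0.045],[0,0,0,0,0,0,0.045]]'
python3 to.py 484.8 179.8 200
```

```text
clock: 25.95
position: [605.9, 83.3, 30.1]
ee_rot: [1.0, 0.003, 0.0, 0.0]
contact_force: [-0.9, -1.4, 5.8]
gripper_width: 55.7
grasp_force: 63.1
t 25.9 pos [605.9  83.3  30.1] tool delta mm [ 0.3 -0.4  0.1] rot [ 0.01 -0.05  0.34] F [-0.9 -1.4  5.8] w 55.7 j6 1.17
clock: 26.85
position: [604.6, 83.5, 192.9]
ee_rot: [1.0, 0.002, -0.001, -0.0]
contact_force: [-1.5, 0.3, -3.5]
gripper_width: 55.7
grasp_force: 64.6
t 26.9 pos [604.6  83.5 192.9] tool delta mm [-119.4  -96.9   -6.8] rot [-0.03  0.12  0.27] F [-1.5  0.3 -3.5] w 55.7 j6 1.17
```

```bash
python3 -m pendant '[[-0.012,-0.01,0,0,0,0,0.045],[-0.025,-0.02,0,0,0,0,0.045],[-0.03,-0.024,0,0,0,0,0.045],[-0.028,-0.023,0,0,0,0,0.045],[-0.018,-0.014,0,0,0,0,0.045],[-0.007,-0.006,0,0,0,0,0.045],[0,0,0,0,0,0,0.045],[0,0,0,0,0,0,0.045],[0,0,0,0,0,0,0.045]]';python3 to.py 484.5 179.8 111
python3 - <<'E'
from h import *
s=arm.get_image("side")
cv2.imwrite("pics/g1.png",cv2.resize(s["image"][60:210,200:350],(400,400))[:,:,::-1])
E
```

```text
clock: 27.75
position: [485.6, 179.3, 193.8]
ee_rot: [1.0, 0.002, -0.0, 0.0]
contact_force: [-0.3, -0.4, -3.1]
gripper_width: 55.7
grasp_force: 64.6
t 27.8 pos [485.6 179.3 193.8] tool delta mm [-1.1 -0.5 82.8] rot [0.03 0.03 0.25] F [-0.3 -0.4 -3.1] w 55.7 j6 0.91
```

View pics/g1.png

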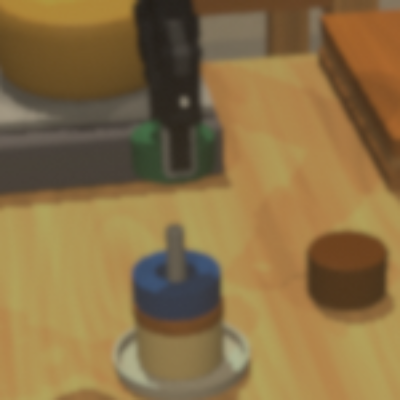

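The green ring hangs level, centre at x≈174 over the stem at x≈175. Lowering.

```bash
python3 -m pendant '[[-0.001,0,0.01,0,0,0,0.045],[0,0,0.02,0,0,0,0.045],[0,0,0.02,0,0,0,0.045],[0,0,0.015,0,0,0,0.045],[0,0,0.008,0,0,0,0.045],[0,0,0.001,0,0,0,0.045],[0,0,0,0,0,0,0.045],[0,0,0,0,0,0,0.045],[0,0,0,0,0,0,0.045]]';python3 to.py 484.5 179.8 111
```

```text
clock: 28.7
position: [484.5, 180.1, 121.0]
ee_rot: [1.0, 0.003, 0.001, -0.001]
contact_force: [0.7, 1.1, -3.7]
gripper_width: 55.8
grasp_force: 64.6
t 28.7 pos [484.5 180.1 121. ] tool delta mm [-0.   0.3 10. ] rot [-0.06 -0.09  0.31] F [ 0.7  1.1 -3.7] w 55.8 j6 0.91
```

```bash
python3 -m pendant '[[0,0,0.003,0,0,0,0.045],[0,0,0.003,0,0,0,0.045],[0,0,0.001,0,0,0,0.045],[0,0,0,0,0,0,0.045],[0,0,0,0,0,0,0.045]]'; python3 -m pendant '[[0,0,0.0006,0,0,0,0.045],[0,0,0,0,0,0,0.045]]'; python3 -m pendant '[[0,0,0.0005,0,0,0,0.045],[0,0,0,0,0,0,0.045]]'
```

```text
clock: 29.2
position: [484.1, 179.8, 113.2]
ee_rot: [1.0, 0.003, -0.0, 0.0]
contact_force: [-0.4, 0.5, -2.7]
gripper_width: 56.0
grasp_force: 64.6
clock: 29.4
position: [484.1, 179.8, 112.6]
ee_rot: [1.0, 0.003, -0.0, 0.0]
contact_force: [-0.4, 0.4, -3.4]
gripper_width: 56.4
grasp_force: 64.6
clock: 29.6
position: [484.1, 179.8, 112.1]
ee_rot: [1.0, 0.003, -0.0, -0.0]
contact_force: [0.3, 0.4, -3.7]
gripper_width: 55.6
grasp_force: 64.6
```

```bash
python3 -m pendant '[[0,0,0.0005,0,0,0,0.045],[0,0,0,0,0,0,0.045]]'; python3 -m pendant '[[0,0,0.0005,0,0,0,0.045],[0,0,0,0,0,0,0.045]]'; python3 -m pendant '[[0,0,0.0004,0,0,0,0.045],[0,0,0,0,0,0,0.045]]'
```

```text
clock: 29.8
position: [484.0, 179.8, 111.6]
ee_rot: [1.0, 0.003, -0.0, 0.0]
contact_force: [0.6, -0.6, -3.8]
gripper_width: 55.9
grasp_force: 64.6
clock: 30.0
position: [484.1, 179.8, 111.2]
ee_rot: [1.0, 0.003, 0.0, 0.0]
contact_force: [0.3, 0.4, -1.8]
gripper_width: 56.2
grasp_force: 64.7
clock: 30.2
position: [484.1, 179.8, 111.1]
ee_rot: [1.0, 0.003, 0.0, 0.0]
contact_force: [-1.1, 0.6, 0.6]
gripper_width: 55.7
grasp_force: 65.0
```

```bash
python3 -m pendant '[[0,0,0.0003,0,0,0,0.045],[0,0,0,0,0,0,0.06],[0,0,0,0,0,0,0.085],[0,0,0,0,0,0,0.085],[0,0,0,0,0,0,0.085],[0,0,-0.01,0,0,0,0.085],[0,0,-0.02,0,0,0,0.085],[0,0,-0.03,0,0,0,0.085],[0,0,-0.03,0,0,0,0.085],[0,0,0,0,0,0,0.085]]'
python3 -m pendant '[[0.012,0.02,0,0,0,0,0.085],[0.02,0.03,0,0,0,0,0.085],[0.025,0.04,0,0,0,0,0.085],[0.025,0.04,0,0,0,0,0.085],[0.025,0.04,0,0,0,0,0.085],[0.023,0.035,0.02,0,0,0,0.085],[0.015,0.02,0.03,0,0,0,0.085],[0.008,0.011,0.03,0,0,0,0.085],[0,0,0.03,0,0,0,0.085],[0,0,0,0,0,0,0.085],[0,0,0,0,0,0,0.085]]'; python3 to.py 637.4 -56.5 30
python3 - <<'E'
from h import *
t=arm.get_image("top")
s=arm.get_image("side")
a=cv2.resize(s["image"][90:240,200:350],(400,400));b=cv2.resize(t["image"][153:333,145:325],(400,400))
cv2.imwrite("pics/g2.png",np.hstack([a,b])[:,:,::-1])
A=blob(t,"green",(199,273),24);print(A,A and cast(t,A[0],105))
E
```

```text
clock: 31.2
position: [486.5, 181.2, 205.7]
ee_rot: [1.0, 0.003, 0.005, -0.003]
contact_force: [0.2, 1.4, -0.1]
gripper_width: 84.9
grasp_force: 0.0
clock: 32.3
position: [638.4, -55.5, 90.6]
ee_rot: [1.0, 0.003, -0.0, 0.0]
contact_force: [-0.4, 0.3, 0.6]
gripper_width: 84.7
grasp_force: 0.0
t 32.3 pos [638.4 -55.5  90.6] tool delta mm [-1.   1.  60.6] rot [0.04 0.04 0.34] F [-0.4  0.3  0.6] w 84.7 j6 1.41
(array([183.92156863, 271.29988466]), 144.5, (180, 258, 9, 29)) [487.80622229 201.86822097 105.        ]
```

View pics/g2.png

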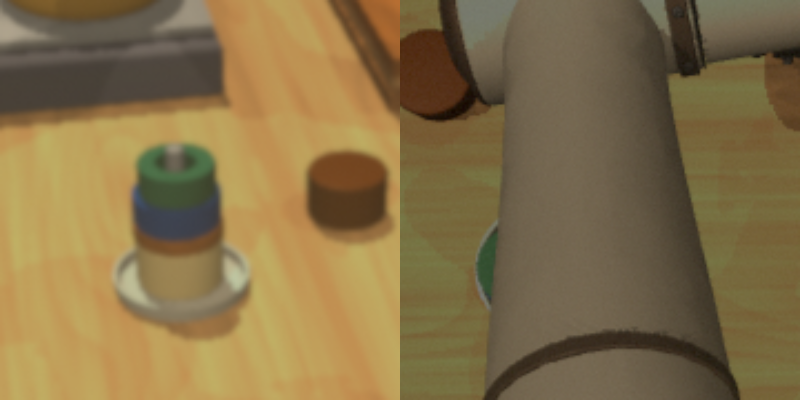

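Green sits flat on blue at side-crop (176,172), stem through it. Next is red.

```bash
python3 -m pendant '[[-0.001,0.0005,0.02,0,0,0,0.085],[0,0,0.02,0,0,0,0.085],[0,0,0.01,0,0,0,0.085],[0,0,0.003,0,0,0,0.085],[0,0,0,0,0,0,0.085],[0,0,0,0,0,0,0.085]]';python3 to.py 637.4 -56.5 30
```

```text
clock: 33.0
position: [638.2, -55.7, 38.7]
ee_rot: [1.0, 0.003, 0.001, -0.0]
contact_force: [-0.4, -0.0, 0.2]
gripper_width: 85.2
grasp_force: 0.0
t 33.0 pos [638.2 -55.7  38.7] tool delta mm [-0.9  0.8  8.7] rot [-0.   -0.13  0.33] F [-0.4 -0.   0.2] w 85.2 j6 1.41
```

```bash
python3 -m pendant '[[-0.0005,0.0005,0.004,0,0,0,0.085],[0,0,0.0035,0,0,0,0.085],[0,0,0,0,0,0,0.085],[0,0,0,0,0,0,0.06],[0,0,0,0,0,0,0.035],[0,0,0,0,0,0,0.035],[0,0,0,0,0,0,0.035],[0,0,0,0,0,0,0.035],[0,0,0,0,0,0,0.035]]';python3 to.py 637.4 -56.5 30
python3 -m pendant '[[0,0,-0.005,0,0,0,0.035],[0,0,-0.02,0,0,0,0.035],[0,0,-0.03,0,0,0,0.035],[0,0,-0.03,0,0,0,0.035],[0,0,-0.03,0,0,0,0.035],[0,0,-0.03,0,0,0,0.035],[0,0,-0.03,0,0,0,0.035],[0,0,-0.02,0,0,0,0.035],[0,0,0,0,0,0,0.035],[0,0,0,0,0,0,0.035]]'
python3 to.py 484.5 179.8 200
```

```text
clock: 33.9
position: [637.3, -56.5, 30.8]
ee_rot: [1.0, 0.003, 0.001, 0.0]
contact_force: [-2.0, -0.1, 5.8]
gripper_width: 48.2
grasp_force: 61.4
t 33.9 pos [637.3 -56.5  30.8] tool delta mm [ 0.1 -0.   0.8] rot [ 0.01 -0.06  0.33] F [-2.  -0.1  5.8] w 48.2 j6 1.41
clock: 34.9
position: [636.0, -56.1, 223.5]
ee_rot: [1.0, 0.002, -0.001, -0.001]
contact_force: [0.3, -0.1, -4.3]
gripper_width: 48.1
grasp_force: 62.4
t 34.9 pos [636.  -56.1 223.5] tool delta mm [-150.3 -236.6   24. ] rot [-0.06  0.13  0.28] F [ 0.3 -0.1 -4.3] w 48.1 j6 1.41
```

```bash
python3 -m pendant '[[-0.008,-0.013,0,0,0,0,0.035],[-0.017,-0.027,0,0,0,0,0.035],[-0.024,-0.038,0,0,0,0,0.035],[-0.025,-0.04,0,0,0,0,0.035],[-0.025,-0.04,0,0,0,0,0.035],[-0.024,-0.038,0,0,0,0,0.035],[-0.017,-0.025,0,0,0,0,0.035],[-0.010,-0.014,0,0,0,0,0.035],[0,0,0,0,0,0,0.035],[0,0,0,0,0,0,0.035],[0,0,0,0,0,0,0.035]]';python3 to.py 484.7 179.8 136
python3 - <<'E'
from h import *
s=arm.get_image("side")
cv2.imwrite("pics/r1.png",cv2.resize(s["image"][50:200,200:350],(400,400))[:,:,::-1])
E
```

```text
clock: 36.0
position: [485.4, 177.2, 224.1]
ee_rot: [1.0, 0.002, -0.001, 0.001]
contact_force: [-1.1, 0.1, -2.2]
gripper_width: 48.5
grasp_force: 62.5
t 36.0 pos [485.4 177.2 224.1] tool delta mm [-0.6 -2.7 88.1] rot [0.06 0.08 0.27] F [-1.1  0.1 -2.2] w 48.5 j6 0.91
```

View pics/r1.png

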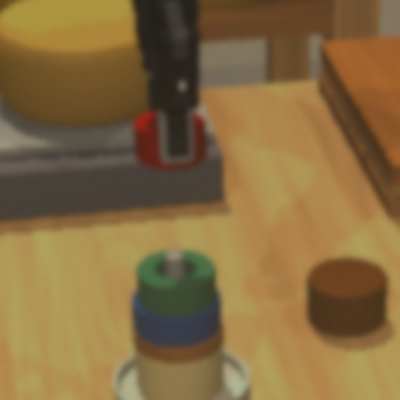

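Red is held level above the stack, centre at x≈171 with the stem at x≈175. Lowering.

```bash
python3 -m pendant '[[-0.0005,-0.002,0.01,0,0,0,0.035],[0,0,0.02,0,0,0,0.035],[0,0,0.02,0,0,0,0.035],[0,0,0.018,0,0,0,0.035],[0,0,0.008,0,0,0,0.035],[0,0,0.001,0,0,0,0.035],[0,0,0,0,0,0,0.035],[0,0,0,0,0,0,0.035],[0,0,0,0,0,0,0.035]]';python3 to.py 484.7 179.8 136
```

```text
clock: 36.95
position: [485.6, 180.1, 148.8]
ee_rot: [1.0, 0.003, 0.001, -0.001]
contact_force: [0.4, -0.7, -2.3]
gripper_width: 47.7
grasp_force: 62.5
t 37.0 pos [485.6 180.1 148.8] tool delta mm [-0.9  0.3 12.8] rot [-0.06 -0.09  0.31] F [ 0.4 -0.7 -2.3] w 47.7 j6 0.91
```

```bash
python3 -m pendant '[[-0.0005,0,0.004,0,0,0,0.035],[0,0,0.004,0,0,0,0.035],[0,0,0.0015,0,0,0,0.035],[0,0,0,0,0,0,0.035],[0,0,0,0,0,0,0.035]]'; python3 -m pendant '[[0,0,0.0006,0,0,0,0.035],[0,0,0,0,0,0,0.035]]'; python3 -m pendant '[[0,0,0.0005,0,0,0,0.035],[0,0,0,0,0,0,0.035]]'
```

```text
clock: 37.45
position: [484.6, 179.8, 138.3]
ee_rot: [1.0, 0.003, -0.0, 0.0]
contact_force: [-0.1, -0.8, -1.7]
gripper_width: 48.4
grasp_force: 62.5
clock: 37.65
position: [484.6, 179.8, 137.8]
ee_rot: [1.0, 0.003, 0.0, -0.0]
contact_force: [0.0, 0.7, -2.3]
gripper_width: 47.9
grasp_force: 62.5
clock: 37.85
position: [484.5, 179.8, 137.3]
ee_rot: [1.0, 0.003, -0.0, 0.0]
contact_force: [-0.5, 0.1, -1.9]
gripper_width: 48.1
grasp_force: 62.5
```

```bash
python3 -m pendant '[[0,0,0.0008,0,0,0,0.035],[0,0,0,0,0,0,0.035]]'; python3 -m pendant '[[0,0,0.0005,0,0,0,0.035],[0,0,0,0,0,0,0.035]]'; python3 -m pendant '[[0,0,0.0004,0,0,0,0.035],[0,0,0,0,0,0,0.035]]'
```

```text
clock: 38.05
position: [484.5, 179.8, 136.4]
ee_rot: [1.0, 0.003, -0.0, 0.0]
contact_force: [-0.2, -0.1, -2.7]
gripper_width: 48.1
grasp_force: 62.5
clock: 38.25
position: [484.5, 179.8, 135.9]
ee_rot: [1.0, 0.003, -0.0, 0.0]
contact_force: [-0.2, 0.1, -2.4]
gripper_width: 48.0
grasp_force: 62.5
clock: 38.45
position: [484.6, 179.8, 135.8]
ee_rot: [1.0, 0.003, 0.0, 0.0]
contact_force: [-0.2, 0.3, -1.1]
gripper_width: 48.3
grasp_force: 62.6
```

```bash
python3 -m pendant '[[0,0,0.0005,0,0,0,0.035],[0,0,0,0,0,0,0.035]]'; python3 -m pendant '[[0,0,0.0002,0,0,0,0.035],[0,0,0,0,0,0,0.06],[0,0,0,0,0,0,0.085],[0,0,0,0,0,0,0.085],[0,0,0,0,0,0,0.085],[0,0,-0.01,0,0,0,0.085],[0,0,-0.02,0,0,0,0.085],[0,0,-0.03,0,0,0,0.085],[0,0,-0.03,0,0,0,0.085],[0,0,0,0,0,0,0.085]]'
python3 -m pendant '[[0,0.02,0,0,0,0,0.085],[0,0.03,0,0,0,0,0.085],[0,0.04,0,0,0,0,0.085],[0,0.04,0,0,0,0,0.085],[0,0.04,0,0,0,0,0.085],[0,0.04,0,0,0,0,0.085],[0,0.04,0,0,0,0,0.085],[0,0.03,0,0,0,0,0.085],[0,0.02,0,0,0,0,0.085],[0,0,0,0,0,0,0.085],[0,0,0,0,0,0,0.085]]'
python3 - <<'E'
from h import *
t=arm.get_image("top")
s=arm.get_image("side")
a=cv2.resize(s["image"][90:240,200:350],(400,400));b=cv2.resize(t["image"][153:333,135:315],(400,400))
cv2.imwrite("pics/r2.png",np.hstack([a,b])[:,:,::-1])
A=blob(t,"red",(196,273),16);print(A,A and cast(t,A[0],129))
E
```

```text
clock: 38.65
position: [484.7, 179.8, 135.7]
ee_rot: [1.0, 0.003, 0.0, 0.0]
contact_force: [-2.0, -0.9, 2.4]
gripper_width: 48.5
grasp_force: 63.0
clock: 39.65
position: [486.9, 181.1, 230.3]
ee_rot: [1.0, 0.003, 0.005, -0.003]
contact_force: [0.3, 0.7, 1.0]
gripper_width: 85.0
grasp_force: 0.0
clock: 40.75
position: [486.0, -120.4, 224.8]
ee_rot: [1.0, 0.002, -0.0, -0.0]
contact_force: [-0.8, -0.1, 0.3]
gripper_width: 84.7
grasp_force: 0.0
(array([191.66571156, 272.67940146]), 523.5, (180, 257, 22, 32)) [485.15243263 185.55693904 129.        ]
```

View pics/r2.png

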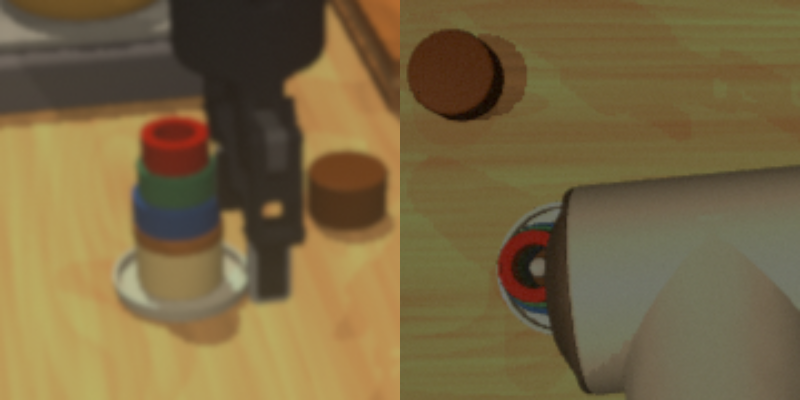

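The side crop shows the stack complete and upright: pale cheese, follower, blue, green, red at (175,145). The ripe cheese is where it was, and the robot is clear. I'm handing in.

```bash
python3 -c "
from bench import arm
print(arm.job_done())"
```

```text
the job is handed in; nothing more can be done
None
```

The job is handed in at about 41 s on the robot's clock: the pale cheese is within about 1 mm of the dish's centre, with the follower upright on it and the blue, green and red weights threaded on in that order; the ripe cheese was not touched.

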